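# Close the service hatch of a pottery wheel

### The job

Close the service hatch of the tabletop pottery wheel. While the loose hatch cover is still lying on the bench, turn the orange quarter-turn fastener so that its wing lines up with the two red marks; then fit the cover square on the hatch with its slot over the wing, press it down firmly against the rubber seal until it is flush on the frame, and finish still holding it pressed there with the gripper, without disturbing the pots and tools.

Things in the scene. Friction and masses are not known exactly. Their poses are not given: they have to be found in the camera images.
- wheel: White tabletop pottery wheel, fixed, left or right of the middle. Sizes in mm. Origin on the bench under the centre of its service hatch (a 160 (x) by 110 (y) opening in the flat case top, 90 above the bench); x points to the round aluminium wheel head (axis 185 from the hatch, 160 across, top 120 above the bench). Case: x -105 to +288, y +-113.
- frame: The flat white rim of the case round the hatch, 90 above the bench, on which the cover must rest; same origin and axes as wheel.
- hatch (a point): Centre of the hatch opening at the level of the frame's top face (90 above the bench); axes as wheel. The closed cover has its origin here and the same axes.
- seal (a joint): Black sprung rubber seal, a rectangle 156 by 104 just inside the hatch edge, 5 mm proud of the frame at 0; reads metres of squeeze, 0.005 with the cover flush. It pushes up with 6.5 N at 0, 11.5 N when flush: about 8 to 10 N of push is needed besides the cover's weight, and the cover rises again if let go.
- stud (a joint): Turn of the fastener, rad about the vertical, growing anticlockwise seen from above. At 0 its wing lies along the wheel's y axis, in line with the two red marks and with the slot of the fitted cover; it starts at 0.8 to 1.45, so turn it clockwise. No stop at 0 (it runs on to -0.5); it stays where it is left (0.06 N m).
- wing (a point): Centre of the top of the fastener's orange wing (white line along it), at hatch x -62, y 0, its top 26 above the frame. The wing is 36 long, 9 thick, 18 high, its underside 8 above the frame, on a shank 8 thick. This frame's y axis runs along the wing and turns with it.
- cover: Loose teal hatch cover, plate 180 (x) by 130 (y) by 6 thick, about 300 g, lying on the bench with its handle up. Origin at the centre of its underside. A slot 16 (x) by 44 (y) goes through it with its centre at x -62, y 0, so it fits one way round only. The wing passes the slot only when lined up to about 8 degrees.
- handle (a point): Centre of the top of the cover's black bar handle, 36 above the underside of the cover; the bar is 70 long along the cover's x, 14 thick, 30 high, at the middle of the plate.
- bowl: bystander: clay bowl, 110 across, 45 high, standing loose on the wheel head; leave alone (mm; origin under its middle).
- cup_a: bystander: clay cup, 68 across, 85 high; leave alone (mm; origin under its middle).
- jar: bystander: glass glaze jar, 60 across, 85 high; leave alone (mm; origin under its middle).
- brush: bystander: brush, about 200 long, lying flat; leave alone (mm; origin under its middle).
- cup_b: bystander: dark clay cup, 72 across, 100 high; leave alone (mm; origin under its middle).
- bowl_big: bystander: blue bowl, 150 across, 70 high; leave alone (mm; origin under its middle).
- turner: bystander: spatula, about 200 long, lying flat; leave alone (mm; origin under its middle).
Mind the look-alikes: they are no part of the job. Several things have the shape of the cover; the one meant has the colours described above.

How it is judged:
By the outcome, as a careful person would: the job done as asked, in the order asked, and still so for the second after the job is handed in, while the arm keeps its last pose, push and grip.
It also fails if it takes over 61 s, if anything falls off the work surface, if the arm or the gripper's body presses on something with over 40 N, if the wrist force passes 120 N, or if a joint passes its speed limit or range.

### The arm

A 7-joint arm with a two-finger parallel gripper is mounted at the origin on the work surface. World frame = base frame: x ahead of the robot, y to its left, z up, the work surface at z = 0. Lengths are in mm, angles in degrees, forces in N, time in s.
With the tool pointing down it reaches from about 425 to 875 mm from the base axis. Payload 9.9 kg.
Tool frame: the origin (TCP) lies on the centre line of the jaws, within the pads' length; the fingertips stand 8 mm ahead of it and the grasp point (between the pads) lies 11 mm behind it; z points along the fingers, y is the line along which they close (so a half turn about z gives the same grasp; the last joint's range is limited). The gripper opens to 85 mm and grips with 20 to 120 N. Pads are 22 mm wide; open, the fingers measure 114 mm over their backs; the gripper's body (76 mm by 85 mm) begins 54 mm behind the grasp point. The pads swing forward as they close: fully open they stand 13 mm farther back than shut.
Start: joints at [66.704, 32.985, 1.427, 82.34, -0.859, 64.687, -3.237], TCP at [214.13, -640.139, 239.289] pointing down, gripper open.
Joint ranges: [-157.87, 157.87], [-19.46, 123.44], [-87.15, 90], [11.01, 140.99], [-62.26, 242.26], [9.8, 113.94], [-161.44, 161.44]. Speed limits (degrees/s): [127.2, 127.2, 172.46, 172.46, 180, 180, 180].

### API

Orientations are given as [roll, pitch, yaw] about the fixed x, y, z axes, in that order (R = Rz(yaw) Ry(pitch) Rx(roll)).
In Python, from station import telemetry, get_image, order gives the robot as it stands. The module is installed in compiled form; this text tells all that it offers.
- The arm moves only by the shell command python3 -m handwheel 'ROWS' [OPENING]. ROWS is JSON, a list of rows, each a list of 4 numbers: the shift along the tool's x, y, z in units of 30 mm (1.0 is 30 mm), then the turn about the tool's z in units of 6 degrees (1.0 is 6 degrees). In form: [[x, y, z, turn], ...]. A call has 1 to 5 rows; each row shifts and turns the commanded pose from where the row before left it, along the tool's axes as they then stand; what a row does not reach is not made up. A row lasts 1/12 s, in which the tool goes at most 41.7 mm and 7.16 degrees, less where a joint would pass 70% of its speed; a pose out of reach is approached as far as the arm can. A call is refused whole if a number of a shift passes 1 or a number of a turn 1, either way. A call with a gripper value outside its range is refused whole. OPENING is the opening, from 0 (shut) to 1 (fully open), set as the call begins (- or left out, the last holds). The fingers move at their own pace and stop on an object; the grip force is fixed at half the most. Time passes only in rows, so rows that do not move let the fingers close. It gives the time, the measured TCP pose, the force, the opening and the grip force at its end, in the units of the state.
- telemetry.sense(): the state, without advancing time (a new reading comes with each control period).
- get_image(name): name is "scene" or "top" or "wrist"; returns a dict with "image" (480x640x3 uint8, blue, green, red), "mtx" (3x3 intrinsics, pixels), "k1" (the pictures are not rectified: a ray, as slopes to the right and down, at radius r is drawn at 1 + k1 r^2 times it, then the intrinsics apply), "extrinsics" (4x4, takes a point from world to camera coordinates); the wrist camera has in their place "hand_eye" (4x4, takes a point from camera to tool coordinates, whose origin is the TCP and whose axes are the flange's). Camera axes: x right, y up, looking along -z (the intrinsics and any distortion apply to the point x, -y, -z); pixel columns grow to the right and rows downward; lengths in mm; the calibration is good to about 2 mm. A picture is of the moment at which its call begins: read the wrist's pose just before it. There is no depth.
- order.hand_in(): hands the job in; it is judged then, once.
The state is a dict: "t": time; "joint_pos": joint angles; "qd": joint speeds; "joint_torque": joint torques, N m; "tcp_pos": TCP position; "ee_rot": TCP orientation; "wrist_force": force on the tool from outside, world axes, zero at the start; "wrist_torque": the same for the moment, N m; "opening": finger opening in mm; "finger_force": force on a finger pad.
Only numpy, scipy, OpenCV 4.12 (cv2) and the standard library are available. Lean on these libraries where they do the work, as an engineer would, in place of code of your own. Each camera call takes 0.05 s, during which the arm holds its last target. There are 200 camera calls.

## Working session

There is one attempt and no reset: what is moved stays moved. The work goes in short steps, Python scripts to look and compute and a shell command to move; the robot and the scene stay as the last step left them, time stands still between calls to the robot, and variables do not carry over. Pictures are saved under pics/ and viewed, at most 10 in all, crops included, and the job is handed in when it is done.

```bash
mkdir -p pics; cat > h.py <<'E'
import numpy as np, cv2
from station import telemetry, get_image, order
from scipy.spatial.transform import Rotation as R
def cam(name):
    s=telemetry.sense(); d=get_image(name)
    if name=="wrist":
        T=np.eye(4); T[:3,:3]=R.from_euler('xyz',s['ee_rot'],degrees=True).as_matrix(); T[:3,3]=s['tcp_pos']
        c2w=T@np.array(d['hand_eye'])
    else: c2w=np.linalg.inv(np.array(d['extrinsics']))
    return dict(im=np.array(d['image']),K=np.array(d['mtx']),k1=d['k1'],c2w=c2w)
def px2w(c,uv,z):
    u=np.array(uv,float); K=c['K']; x=(u[0]-K[0,2])/K[0,0]; y=(u[1]-K[1,2])/K[1,1]
    p=np.array([x,y]); q=p.copy()
    for _ in range(30): q=p/(1+c['k1']*(q@q))
    d=c['c2w'][:3,:3]@np.array([q[0],-q[1],-1]); o=c['c2w'][:3,3]
    return o+d*(z-o[2])/d[2]
def w2px(c,P):
    p=np.linalg.inv(c['c2w'])@np.append(P,1.); q=np.array([p[0],-p[1]])/-p[2]
    q=q*(1+c['k1']*(q@q)); return c['K'][0,0]*q[0]+c['K'][0,2],c['K'][1,1]*q[1]+c['K'][1,2]
E
python3 - <<'E'
from h import *
import pickle
s=telemetry.sense(); print({k:np.round(v,2) for k,v in s.items()})
C={n:cam(n) for n in("scene","top","wrist")}
pickle.dump(C,open('c0.pkl','wb'))
for n in("top","scene"): cv2.imwrite(f'pics/{n}0.png',C[n]['im']); print(n,C[n]['c2w'].round(2),C[n]['K'],C[n]['k1'])
print(C['wrist']['c2w'])
E
```

```text
{'t': np.float64(0.0), 'joint_pos': array([66.71, 33.03,  1.42, 82.39, -0.86, 64.69, -3.24]), 'qd': array([ 0.01,  0.05, -0.12, -0.02,  0.07,  0.04, -0.02]), 'joint_torque': array([ 0.000e+00, -7.657e+01,  2.250e+00, -2.860e+01,  2.000e-02,
        1.000e-02,  0.000e+00]), 'tcp_pos': array([ 213.96, -639.73,  238.46]), 'ee_rot': array([-179.91,    0.  ,   18.49]), 'wrist_force': array([0.2 , 0.01, 0.62]), 'wrist_torque': array([-0.06, -0.  ,  0.01]), 'finger_force': np.float64(0.0), 'opening': np.float64(85.5)}
top [[-2.0000e-02  9.9000e-01 -1.1000e-01  3.6953e+02]
 [-1.0000e+00 -2.0000e-02 -3.0000e-02 -1.8250e+01]
 [-3.0000e-02  1.1000e-01  9.9000e-01  1.2294e+03]
 [ 0.0000e+00  0.0000e+00  0.0000e+00  1.0000e+00]] [[441.15466238   0.         320.92505926]
 [  0.         441.15466238 239.20900013]
 [  0.           0.           1.        ]] 0.00881873820440622
scene [[ 4.00000e-02 -6.30000e-01  7.80000e-01  1.35792e+03]
 [ 1.00000e+00  3.00000e-02 -3.00000e-02 -4.95600e+01]
 [-1.00000e-02  7.80000e-01  6.30000e-01  7.93660e+02]
 [ 0.00000e+00  0.00000e+00  0.00000e+00  1.00000e+00]] [[461.91855361   0.         315.68424851]
 [  0.         461.91855361 242.3115157 ]
 [  0.           0.           1.        ]] -0.1231983509802045
[[ 3.17037233e-01  8.95783964e-01  3.11542105e-01  2.94846861e+02]
 [-9.48410997e-01  3.00134050e-01  1.02157391e-01 -6.12968367e+02]
 [-1.99344145e-03 -3.27857655e-01  9.44725031e-01  3.72771011e+02]
 [ 0.00000000e+00  0.00000000e+00  0.00000000e+00  1.00000000e+00]]
```

View pics/top0.png

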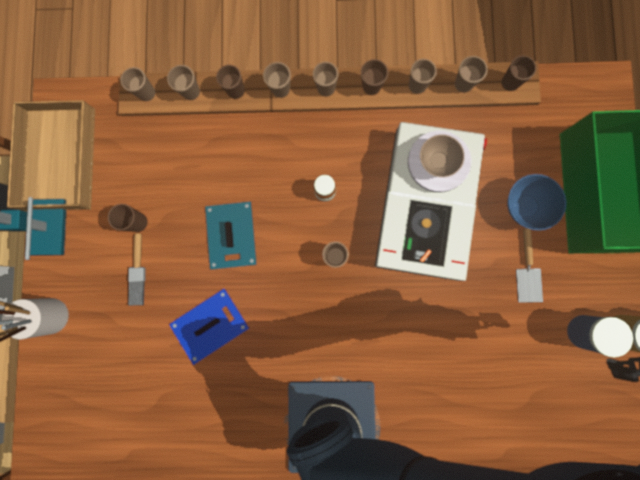

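View pics/scene0.png

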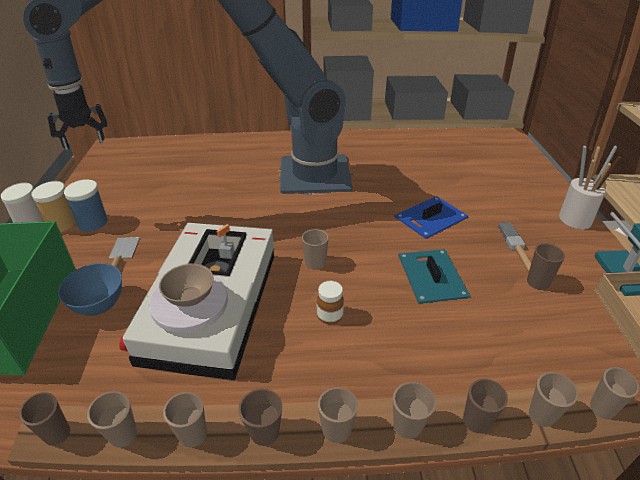

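```bash
python3 - <<'E'
from h import *
import pickle
C=pickle.load(open('c0.pkl','rb')); c=C['top']; im=c['im']
def crop(x0,x1,y0,y1,w,h): return cv2.resize(im[y0:y1,x0:x1],(w,h),interpolation=cv2.INTER_CUBIC)
a=crop(165,265,195,370,343,600); b=crop(372,492,115,285,423,600)
cv2.imwrite('pics/crop1.png',np.hstack([a,b]))
for n,p,z in [('cover',(231,236),6),('slot',(231,257),6),('hatch',(427,235),90),('head',(438,160),120),('mark1',(389.5,251),90),('mark2',(458,262.5),90),('wing',(426,256),116),('tealleft',(45,228),6),('jar',(324,186),85),('cupb',(122,215),100),('cupa',(334,254),85)]: print(n,px2w(c,p,z).round(1))
E
```

```text
cover [514.1 272.3   6. ]
slot [455.  271.9   6. ]
hatch [ 497.  -256.9   90. ]
head [ 685.8 -286.2  120. ]
mark1 [ 457.3 -159.3   90. ]
mark2 [ 424.7 -332.5   90. ]
wing [ 441.1 -246.8  116. ]
tealleft [547.3 804.9   6. ]
jar [633.    6.9  85. ]
cupb [564.  538.2 100. ]
cupa [452.5 -16.2  85. ]
```

View pics/crop1.png

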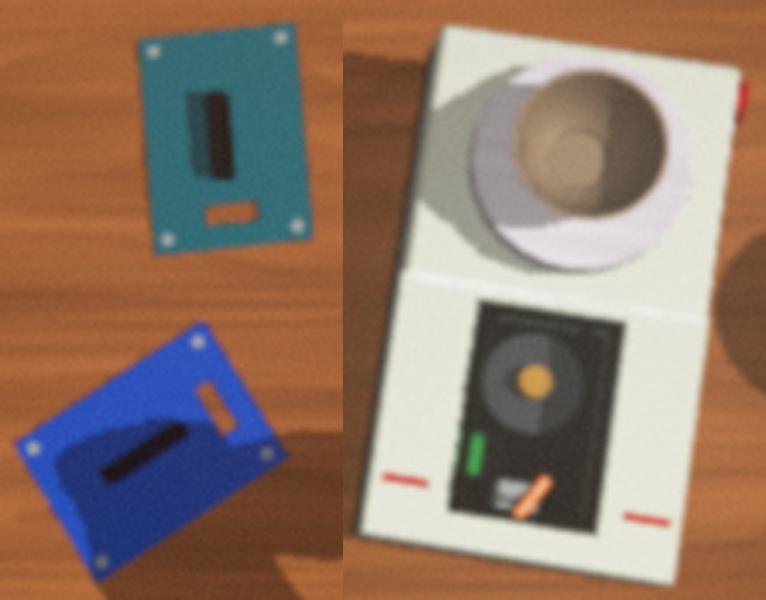

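The matching candidates are the teal plate at (231,236), the blue plate at (208,326) and a teal plate in the rack at (45,228). Only the one at (231,236) is teal, loose on the bench and has both the black bar and the slot (slot at (231,257)), so that is the cover. The crop also shows the orange wing at (423,256), about 60° off the red marks at (390,251) and (458,262).

Next I'll move above the wing for a wrist view.

```bash
python3 - <<'E'
from h import *
import pickle
c=pickle.load(open('c0.pkl','rb'))['top']
L=lambda x,y:(165+x/3.43-.35,195+y/3.43-.35); W=lambda x,y:(372+(x-343)/3.525-.35,115+y/3.53-.35)
P=np.array([px2w(c,L(*p),6)[:2] for p in[(138,40),(297,24),(313,238),(155,254)]]); 
def rect(P,s):
    x=(P[0]+P[1]-P[2]-P[3])/2;y=(P[0]+P[3]-P[1]-P[2])/2
    print(s,P.mean(0).round(1),np.linalg.norm(x).round(1),np.linalg.norm(y).round(1),np.degrees([np.arctan2(x[1],x[0]),np.arctan2(-y[0],y[1])]).round(1))
rect(P,'cover'); rect(np.array([px2w(c,W(*p),90)[:2] for p in[(482,300),(625,322),(597,534),(449,510)]]),'hatch')
a,b=[px2w(c,W(*p),116)[:2] for p in[(519,514),(548,478)]]; print('wing',(a+b)/2,np.linalg.norm(a-b),np.degrees(np.arctan2(*(a-b)[::-1])))
a,b=[px2w(c,W(*p),90)[:2] for p in[(405,480),(647,520)]]; print('marks',(a+b)/2,np.degrees(np.arctan2(*(a-b)[::-1])))
E
H="python3 -m handwheel"
$H '[[0.76,-0.67,0,0],[0.76,-0.67,0,0],[0.76,-0.67,0,0],[0.76,-0.67,0,0],[0.76,-0.67,0,0]]' 1 >/dev/null
$H '[[0.76,-0.67,0,0],[0.76,-0.67,0,0],[0.76,-0.67,0,0],[0.76,-0.67,0,0],[0.76,-0.67,0,0]]' >/dev/null
$H '[[0.76,-0.67,0,0],[0.76,-0.67,0,0],[0.76,-0.67,0,0],[0.76,-0.67,0,0],[0.76,-0.67,0,0]]'
$H '[[0,0,0,-1],[0,0,0,-1],[0,0,0,-1],[0,0,0,-1],[0,0,0,-1]]' >/dev/null
$H '[[0,0,0,-1],[0,0,0,-1],[0,0,0,-1],[0,0,0,-1],[0,0,0,-1]]' >/dev/null
$H '[[0,0,0,-1],[0,0,0,-1],[0,0,0,-1],[0,0,0,-1],[0,0,0,-1]]' >/dev/null
$H '[[0,0,0,-1],[0,0,0,-1],[0,0,0,-1],[0,0,0,-1],[0,0,0,-1]]' >/dev/null
$H '[[0,0,0,-0.4],[0,0,0,0],[0,0,0,0],[0,0,0,0]]'
python3 - <<'E'
from h import *
import pickle
c=cam('wrist'); pickle.dump(c,open('w1.pkl','wb')); cv2.imwrite('pics/w1.png',c['im']); print(telemetry.sense()['joint_pos'])
E
```

```text
cover [517.1 273.9] 177.5 131.1 [4.8 4.7]
hatch [ 503.6 -257.2] 157.5 106.6 [-10.4 -10.3]
wing [ 443.25022728 -246.08923265] 33.17419332574897 139.5789335888111
marks [ 442.2137071  -245.48691968] 79.49745901576415
t: 1.4
tcp_pos: [443.2, -244.3, 239.3]
ee_rot: [-180.0, 0.0, 18.5]
wrist_force: [0.5, -1.4, -0.2]
opening: 85.8
finger_force: 0.0
t: 3.4
tcp_pos: [442.7, -245.8, 239.2]
ee_rot: [-180.0, -0.0, 140.8]
wrist_force: [-0.5, 0.3, -0.1]
opening: 85.7
finger_force: 0.0
[ 47.31283282  20.82112837 -32.38225592 106.63458866  13.23256443
  56.28472279  60.02370835]
```

View pics/w1.png

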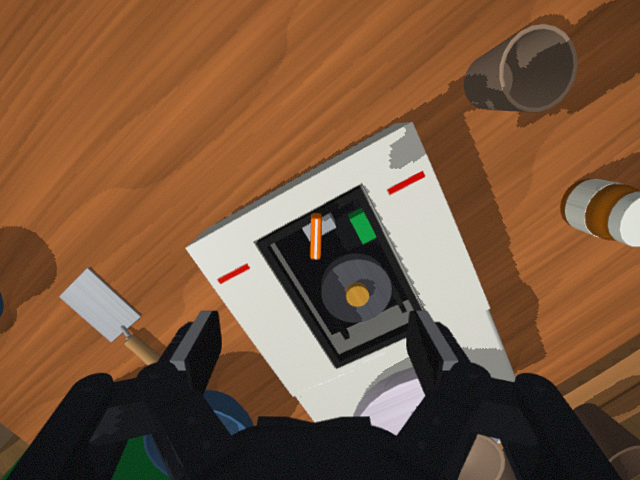

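The wrist view shows the wing from (315,214) to (316,259) and the red marks at (234,273) and (406,183). I'll fit these blobs numerically.

```bash
cat >> h.py <<'E'
def blob(c,lo,hi,z,roi=None,n=1):
    m=cv2.inRange(cv2.cvtColor(c['im'],cv2.COLOR_BGR2HSV),lo,hi)
    if roi: k=np.zeros_like(m); k[roi[2]:roi[3],roi[0]:roi[1]]=1; m=m*k
    N,l,s,ce=cv2.connectedComponentsWithStats(m); o=[]
    for i in np.argsort(-s[1:,4])[:n]+1:
        v,u=np.nonzero(l==i); box=cv2.boxPoints(cv2.minAreaRect(np.c_[u,v].astype(np.float32)))
        o.append((ce[i],s[i,4],px2w(c,ce[i],z)[:2],np.array([px2w(c,p,z)[:2] for p in box])))
    return o
E
python3 - <<'E'
from h import *
import pickle
c=pickle.load(open('w1.pkl','rb'))
r=blob(c,(0,180,100),(5,255,255),90,(180,460,150,300),2)
for b in r: print(b[0],b[1],b[2])
a,b=r[0][2],r[1][2]; 
if a[1]<b[1]: a,b=b,a
print('mid',(a+b)/2,np.linalg.norm(a-b),'ydir',np.degrees(np.arctan2(*(a-b)[::-1])))
w=blob(c,(6,120,120),(16,255,255),116,(295,335,200,270),1)[0]; print(w[0],w[1],w[2]); print(w[3])
# white line
g=px2w(c,(315.5,214),116),px2w(c,(316.3,259),116); print(g)
for p in [(256,240),(363,186),(337,366)]: print(px2w(c,p,90))
E
```

```text
[405.98630137 182.3196347 ] 219 [ 459.8869405  -157.04933234]
[233.22360248 273.34161491] 161 [ 427.9988334  -330.25779622]
mid [ 443.94288695 -243.65356428] 176.11934400935166 ydir 79.56851239871969
[315.43089431 235.55555556] 369 [ 441.51520804 -242.16173693]
[[ 453.99421302 -258.88486147]
 [ 425.14296794 -233.34443384]
 [ 430.76444028 -226.98732069]
 [ 459.89463925 -252.23882073]]
(array([ 427.57942858, -230.75573434,  116.        ]), array([ 457.88412902, -254.53942091,  116.        ]))
[ 417.285249   -291.39474002   90.        ]
[ 439.20782244 -187.63099568   90.        ]
[ 573.17776649 -319.93508765   90.        ]
```

```bash
H="python3 -m handwheel"
$H '[[0.06,0.07,0.8,0],[0,0,0.9,0],[0,0,0.9,0],[0,0,0.9,0],[0,0,0.8,0]]'
$H '[[0,0,0,0],[0,0,0,0],[0,0,0,0],[0,0,0,0],[0,0,0,0]]' 0.2
$H '[[0,0,0,0],[0,0,0,0],[0,0,0,0]]'
python3 - <<'E'
from h import *
c=cam('wrist'); cv2.imwrite('pics/w2.png',c['im'])
E
```

```text
t: 3.87
tcp_pos: [442.5, -242.8, 108.9]
ee_rot: [-180.0, -0.0, 140.8]
wrist_force: [0.0, -0.2, 0.3]
opening: 85.4
finger_force: 0.0
t: 4.28
tcp_pos: [443.5, -243.4, 111.7]
ee_rot: [180.0, 0.1, 140.9]
wrist_force: [0.1, -0.1, 0.2]
opening: 25.7
finger_force: 0.0
t: 4.53
tcp_pos: [442.9, -243.1, 110.7]
ee_rot: [180.0, 0.0, 140.9]
wrist_force: [-0.4, 0.4, -0.7]
opening: 17.3
finger_force: 0.0
```

View pics/w2.png

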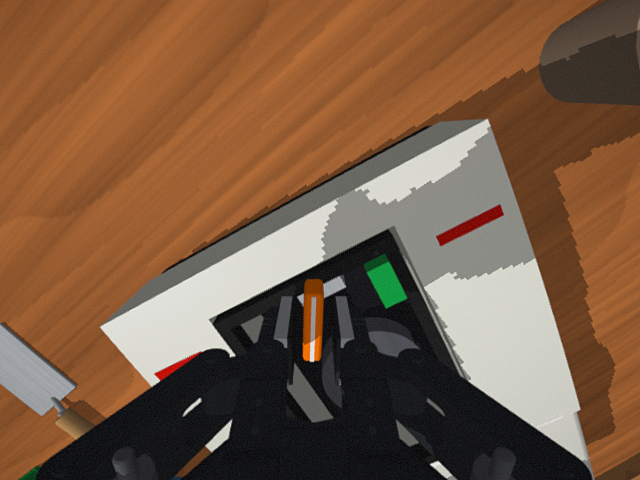

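The wing sits centred between the pads, at about (313,320). Now I'll grip it and turn clockwise 61°.

```bash
H="python3 -m handwheel"
$H '[[0,0,0,0],[0,0,0,0],[0,0,0,0],[0,0,0,0]]' 0
$H '[[0,0,0,0.7],[0,0,0,0.7],[0,0,0,0.7],[0,0,0,0.7],[0,0,0,0.7]]'
$H '[[0,0,0,0.7],[0,0,0,0.7],[0,0,0,0.7],[0,0,0,0.7],[0,0,0,0.7]]'
$H '[[0,0,0,0.7],[0,0,0,0.7],[0,0,0,0.7],[0,0,0,0.7],[0,0,0,0.4]]'
$H '[[0,0,0,0],[0,0,0,0]]'
$H '[[0,0,0,0],[0,0,0,0],[0,0,0,0],[0,0,0,0],[0,0,0,0]]' 0.5
$H '[[0,0,-0.8,0],[0,0,-0.9,0],[0,0,-0.9,0],[0,0,-0.9,0],[0,0,-0.8,0]]' 1
$H '[[0,0,0,0],[0,0,0,0],[0,0,0,0],[0,0,0,0]]'
python3 - <<'E'
from h import *
import pickle
c=cam('wrist'); pickle.dump(c,open('w3.pkl','wb')); cv2.imwrite('pics/w3.png',c['im'])
E
```

```text
t: 4.92
tcp_pos: [442.5, -243.4, 110.6]
ee_rot: [-180.0, 0.0, 140.9]
wrist_force: [-1.3, -0.8, 6.3]
opening: 7.0
finger_force: 60.3
t: 5.33
tcp_pos: [442.9, -243.1, 110.6]
ee_rot: [180.0, 0.0, 119.7]
wrist_force: [-1.0, 0.1, 4.3]
opening: 7.4
finger_force: 60.1
t: 5.75
tcp_pos: [443.4, -242.9, 110.7]
ee_rot: [179.9, 0.0, 98.7]
wrist_force: [0.5, 0.5, 2.4]
opening: 7.2
finger_force: 60.0
t: 6.17
tcp_pos: [443.8, -242.9, 110.7]
ee_rot: [179.9, 0.0, 79.5]
wrist_force: [1.7, 0.5, 2.0]
opening: 7.2
finger_force: 59.8
t: 6.33
tcp_pos: [443.8, -242.9, 110.7]
ee_rot: [179.9, 0.0, 79.8]
wrist_force: [1.7, 0.0, 2.1]
opening: 7.5
finger_force: 59.9
t: 6.75
tcp_pos: [442.4, -243.0, 110.1]
ee_rot: [-180.0, -0.0, 79.7]
wrist_force: [-0.2, 0.3, 0.4]
opening: 42.5
finger_force: 0.0
t: 7.17
tcp_pos: [442.6, -242.9, 241.0]
ee_rot: [180.0, 0.0, 79.7]
wrist_force: [-0.2, -1.0, -0.3]
opening: 85.3
finger_force: 0.0
t: 7.5
tcp_pos: [442.1, -242.7, 238.2]
ee_rot: [-179.9, -0.0, 79.7]
wrist_force: [0.3, 0.6, 0.1]
opening: 85.2
finger_force: 0.0
```

View pics/w3.png

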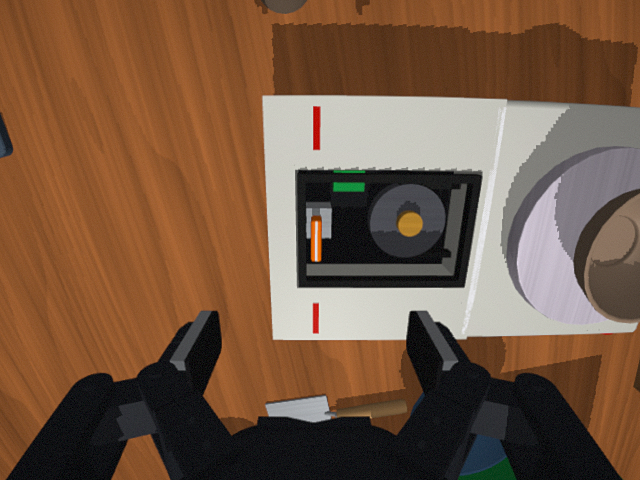

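The wing at (316,240) now lies in line with the marks at (317,128) and (316,318). I'll check the angle numerically and travel to the cover.

```bash
python3 - <<'E'
from h import *
import pickle
c=pickle.load(open('w3.pkl','rb'))
r=blob(c,(0,180,100),(5,255,255),90,(290,340,90,350),2)
a,b=r[0][2],r[1][2]
if a[1]<b[1]: a,b=b,a
print('mid',(a+b)/2,np.linalg.norm(a-b),'ydir',np.degrees(np.arctan2(*(a-b)[::-1])))
for x in r: print(x[3].round(1).tolist())
w=blob(c,(6,120,120),(16,255,255),116,(295,335,200,270),1)[0]; print('wing',w[0],w[2],w[3].round(1).tolist())
l=blob(c,(0,0,200),(40,110,255),116,(308,324,215,268),1)[0]; print('line',l[0],l[2],l[3].round(1).tolist())
P=np.array([px2w(c,p,90)[:2] for p in[(297,170),(481.5,171.5),(464.5,287),(298.5,287)]]); print(P.round(1),P.mean(0))
E
H="python3 -m handwheel"
$H '[[0.97,-0.035,0,0],[0.97,-0.035,0,0],[0.97,-0.035,0,0],[0.97,-0.035,0,0],[0.97,-0.035,0,0]]' >/dev/null
$H '[[0.97,-0.035,0,0],[0.97,-0.035,0,0],[0.97,-0.035,0,0],[0.97,-0.035,0,0],[0.97,-0.035,0,0]]' >/dev/null
$H '[[0.97,-0.035,0,0],[0.97,-0.035,0,0],[0.97,-0.035,0,0],[0.97,-0.035,0,0],[0.97,-0.035,0,0]]' >/dev/null
$H '[[0.97,-0.035,0,0],[0.97,-0.035,0,0],[0.97,-0.035,0,0],[0,0,0,-1],[0,0,0,-1]]'
$H '[[0,0,0,-1],[0,0,0,-1],[0,0,0,-1],[0,0,0,-1],[0,0,0,-1]]' >/dev/null
$H '[[0,0,0,-1],[0,0,0,-1],[0,0,0,-1],[0,0,0,-1],[0,0,0,-1]]' >/dev/null
$H '[[0,0,0,-1],[0,0,0,-1],[0,0,0,-1],[0,0,0,-1],[0,0,0,-1]]' >/dev/null
$H '[[0,0,0,-0.5],[0,0,0,0],[0,0,0,0],[0,0,0,0]]'
python3 - <<'E'
from h import *
import pickle
c=cam('wrist'); pickle.dump(c,open('w4.pkl','wb')); cv2.imwrite('pics/w4.png',c['im']); print(telemetry.sense()['joint_pos'])
E
```

```text
mid [ 443.93517067 -243.67476487] 176.3328898038124 ydir 79.37902743473944
[[460.2, -141.1], [464.9, -142.0], [459.4, -173.3], [454.5, -172.4]]
[[428.5, -314.7], [432.3, -315.4], [426.8, -346.5], [422.9, -345.8]]
wing [315.65495208 239.54313099] [ 444.03802857 -242.4344279 ] [[443.3, -225.6], [451.1, -227.0], [445.1, -261.7], [436.9, -260.3]]
line [316.4047619  233.23809524] [ 445.58585599 -237.25719317] [[446.1, -227.8], [447.7, -228.1], [443.5, -251.6], [441.9, -251.3]]
[[ 438.1 -187.6]
 [ 592.6 -215.9]
 [ 574.3 -323.2]
 [ 418.3 -294.4]] [ 505.82214878 -255.25931676]
t: 9.22
tcp_pos: [516.9, 278.2, 237.8]
ee_rot: [-179.9, -0.0, 92.2]
wrist_force: [0.8, -0.7, -0.2]
opening: 85.3
finger_force: 0.0
t: 10.8
tcp_pos: [517.7, 275.7, 238.8]
ee_rot: [-180.0, -0.1, -175.4]
wrist_force: [0.6, -0.4, 0.1]
opening: 85.4
finger_force: 0.0
[ -2.88977223  30.95746319 -47.20119538  95.15355162  24.62264803
  64.87097075  37.88201021]
```

View pics/w4.png

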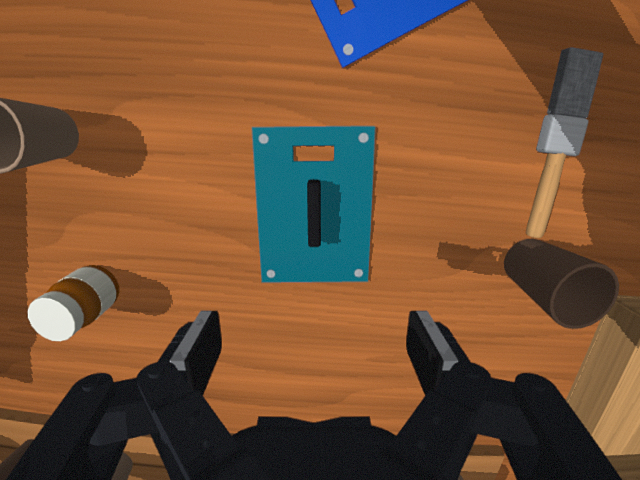

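The teal cover is in view with its slot at (314,153) and handle at (315,213). Next I'll measure its pose.

```bash
python3 - <<'E'
from h import *
import pickle
c=pickle.load(open('w4.pkl','rb'))
hsv=cv2.cvtColor(c['im'],cv2.COLOR_BGR2HSV)
m=cv2.inRange(hsv,(85,120,60),(97,255,255)); 
N,l,s,ce=cv2.connectedComponentsWithStats(m); i=np.argmax(s[1:,4])+1
h=cv2.convexHull(np.argwhere(l==i)[:,::-1].astype(np.int32))
q=cv2.approxPolyDP(h,10,True)[:,0]; print(q.tolist())
P=np.array([px2w(c,p,6)[:2] for p in q]); print(P.round(1).tolist(),P.mean(0))
w=np.array([px2w(c,p,6)[:2] for p in h[:,0]]); print(cv2.minAreaRect(w.astype(np.float32)))
k=blob(c,(0,0,0),(180,255,45),36,(300,330,170,255),1)[0]; print('handle',k[0],k[2],k[3].round(1).tolist())
sl=blob(c,(5,80,80),(25,255,255),6,(280,345,135,170),1)[0]; print('slot',sl[0],sl[2])
E
```

```text
[[374, 127], [367, 280], [262, 281], [252, 128]]
[[424.4, 332.4], [600.4, 347.9], [611.9, 220.3], [435.7, 204.3]] [518.09989174 276.23860278]
((518.1925048828125, 276.29864501953125), (178.38438415527344, 129.08990478515625), 5.024779319763184)
handle [313.98942421 212.6333725 ] [514.61819292 276.14141047] [[481.5, 266.4], [480.4, 279.5], [550.8, 285.5], [551.9, 271.6]]
slot [313.3654485  152.96345515] [456.30025714 270.83654925]
```

```bash
H="python3 -m handwheel"
$H '[[0,-0.02,0.9,0],[0,0,1,0],[0,0,1,0],[0,0,1,0],[0,0,1,0]]' >/dev/null
$H '[[0,0,1,0],[0,0,0.8,0],[0,0,0.6,0],[0,0,0,0],[0,0,0,0]]'
$H '[[0,0,0,0],[0,0,0,0],[0,0,0,0],[0,0,0,0],[0,0,0,0]]' 0
$H '[[0,0,0,0],[0,0,0,0],[0,0,0,0],[0,0,0,0],[0,0,0,0]]'
$H '[[0,0,-0.3,0],[0,0,-0.6,0],[0,0,-0.9,0],[0,0,-0.9,0],[0,0,-0.9,0]]'
$H '[[0,0,-0.8,0],[0,0,-0.6,0],[0,0,0,0],[0,0,0,0],[0,0,0,0]]'
python3 - <<'E'
from h import *
import pickle
c=cam('wrist'); pickle.dump(c,open('w5.pkl','wb')); cv2.imwrite('pics/w5.png',c['im'])
E
```

```text
t: 11.68
tcp_pos: [517.4, 275.2, 19.9]
ee_rot: [-180.0, -0.1, -175.3]
wrist_force: [0.1, -0.1, 0.8]
opening: 85.4
finger_force: 0.0
t: 12.1
tcp_pos: [518.3, 275.2, 21.0]
ee_rot: [180.0, 0.1, -175.3]
wrist_force: [-1.0, 1.1, -0.2]
opening: 25.3
finger_force: 0.0
t: 12.52
tcp_pos: [518.2, 275.4, 21.0]
ee_rot: [180.0, 0.1, -175.3]
wrist_force: [-0.4, -0.5, 6.5]
opening: 12.9
finger_force: 60.1
t: 12.93
tcp_pos: [517.3, 274.9, 129.6]
ee_rot: [-180.0, -0.1, -175.3]
wrist_force: [0.9, -0.6, -2.4]
opening: 12.8
finger_force: 58.8
t: 13.35
tcp_pos: [517.5, 274.5, 169.4]
ee_rot: [-179.9, -0.1, -175.3]
wrist_force: [-0.6, -0.1, -3.7]
opening: 13.2
finger_force: 59.0
```

View pics/w5.png

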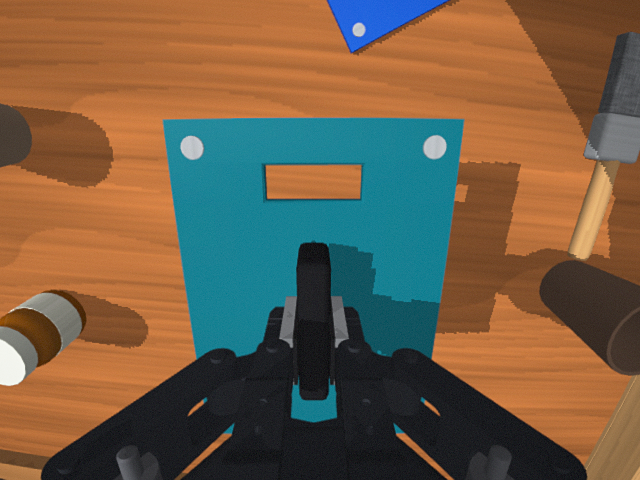

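The cover is held level, with its slot at (313,182) in the picture. I'll measure the slot relative to the tool.

```bash
python3 - <<'E'
from h import *
import pickle
c=pickle.load(open('w5.pkl','rb')); s=telemetry.sense(); t=s['tcp_pos']; zt=t[2]-20.5+6; print(s['tcp_pos'],s['ee_rot'])
Rm=R.from_euler('xyz',s['ee_rot'],degrees=True).as_matrix()
m=cv2.inRange(cv2.cvtColor(c['im'],cv2.COLOR_BGR2HSV),(85,100,40),(100,255,255))
roi=(m==0).astype(np.uint8); N,l,st,ce=cv2.connectedComponentsWithStats(roi); i=l[182,313]; print(st[i],ce[i])
u0,v0,w,h,_=st[i]
Q=[(u0-.5,v0-.5),(u0+w-.5,v0-.5),(u0+w-.5,v0+h-.5),(u0-.5,v0+h-.5),(192,147.5),(435,147),(163,119.5),(463,120)]
for q in Q: p=px2w(c,q,zt); print(np.round(q,1),p.round(1),(Rm.T@(p-t)).round(1))
E
```

```text
[517.30826206 274.42491723 169.03833689] [-1.79933241e+02 -1.09333644e-01 -1.75304238e+02]
[ 265  164   97   36 3346] [312.99940227 180.93693963]
[264.5 163.5] [449.1 247.3 154.5] [ 70.2 -21.4  14.7]
[361.5 163.5] [445.6 290.  154.5] [70.2 21.4 14.6]
[361.5 199.5] [461.6 292.  154.5] [54.1 22.1 14.6]
[264.5 199.5] [465.2 247.9 154.5] [ 54.1 -22.1  14.6]
[192.  147.5] [444.5 215.2 154.5] [ 77.3 -53.   14.7]
[435 147] [435.6 321.3 154.5] [77.5 53.4 14.6]
[163.  119.5] [433.6 202.8 154.5] [ 89.2 -64.5  14.7]
[463 120] [423.3 331.4 154.5] [89.  64.5 14.6]
```

```bash
H="python3 -m handwheel"
$H '[[0.05,-0.5,0,0],[0.1,-0.9,0,0],[0.1,-0.95,0,0],[0.1,-0.95,0,0],[0.1,-0.95,0,0]]' >/dev/null
$H '[[0.1,-0.95,0,0],[0.1,-0.95,0,0],[0.1,-0.95,0,0],[0.1,-0.95,0,0],[0.1,-0.95,0,0]]' >/dev/null
$H '[[0.1,-0.95,0,0],[0.1,-0.95,0,0],[0.1,-0.95,0,0],[0.1,-0.95,0,0],[0.1,-0.95,0,0]]'
$H '[[0.1,-0.9,0,0],[0.1,-0.85,0,0],[0.1,-0.7,0,0],[0.06,-0.4,0,0],[0,0,0,0]]'
$H '[[0,0,0,0.5],[0,0,0,0.5],[0,0,0,0.5],[0,0,0,0.5],[0,0,0,0.53]]'
$H '[[0,0,0,0],[0,0,0,0],[0,0,0,0],[0,0,0,0]]'
python3 - <<'E'
from h import *
import pickle
q=np.array([telemetry.sense()['tcp_pos']]); c=cam('wrist'); pickle.dump(c,open('w6.pkl','wb')); cv2.imwrite('pics/w6.png',c['im']); print(q)
s=telemetry.sense(); Rm=R.from_euler('xyz',s['ee_rot'],degrees=True).as_matrix()
d=np.array([505-s['tcp_pos'][0],-255-s['tcp_pos'][1],0]); print((Rm.T@d/30).round(3),s['ee_rot'])
E
```

```text
t: 14.65
tcp_pos: [507.4, -140.9, 169.1]
ee_rot: [179.9, -0.1, -175.3]
wrist_force: [-0.2, 0.3, -2.1]
opening: 13.1
finger_force: 58.9
t: 15.07
tcp_pos: [503.3, -228.6, 168.8]
ee_rot: [180.0, -0.1, -175.5]
wrist_force: [-0.0, -0.7, -2.4]
opening: 12.8
finger_force: 58.9
t: 15.48
tcp_pos: [504.5, -223.7, 169.8]
ee_rot: [179.9, -0.1, 169.5]
wrist_force: [-0.1, -0.2, -2.0]
opening: 12.9
finger_force: 59.0
t: 15.82
tcp_pos: [504.6, -225.1, 170.1]
ee_rot: [180.0, -0.0, 169.6]
wrist_force: [0.0, -0.9, -2.3]
opening: 12.8
finger_force: 59.0
[[ 504.5547392  -225.08028676  170.13311588]]
[-0.194 -0.972 -0.   ] [ 1.79984478e+02 -1.28270672e-02  1.69593491e+02]
```

View pics/w6.png

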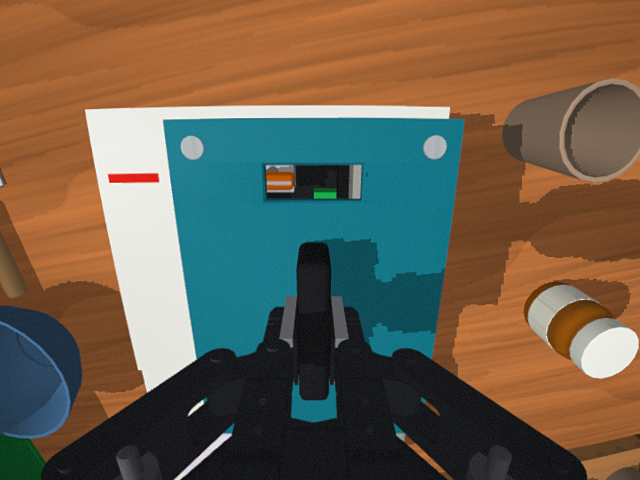

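The cover is square but about 30 mm short in y: through the slot the wing shows at (280,181), left of the slot centre. I'll finish the shift, lower to just above the wing, and measure.

```bash
H="python3 -m handwheel"
$H '[[-0.1,-0.5,0,0],[-0.09,-0.47,0,0],[0,0,0.4,0],[0,0,0.4,0],[0,0,0,0]]' 
$H '[[0,0,0,0],[0,0,0,0],[0,0,0,0]]'
python3 - <<'E'
from h import *
import pickle
c=cam('wrist'); pickle.dump(c,open('w7.pkl','wb')); cv2.imwrite('pics/w7.png',c['im'])
s=telemetry.sense(); t=s['tcp_pos']; Rm=R.from_euler('xyz',s['ee_rot'],degrees=True).as_matrix(); print(t,s['ee_rot'])
for b in blob(c,(4,120,80),(18,255,255),116,(262,365,160,205),2): print('wing',b[0],b[1],b[2],(Rm.T@(np.append(b[2],116)-t)).round(1))
for b in blob(c,(0,180,80),(3,255,255),90,(0,640,100,300),3): print('mark',b[0],b[1],b[2],(Rm.T@(np.append(b[2],90)-t)).round(1))
E
```

```text
t: 16.28
tcp_pos: [503.3, -255.1, 143.6]
ee_rot: [179.9, -0.2, 169.5]
wrist_force: [-1.4, 0.6, -2.4]
opening: 12.6
finger_force: 58.8
t: 16.53
tcp_pos: [505.2, -254.8, 146.7]
ee_rot: [180.0, 0.0, 169.6]
wrist_force: [-0.5, 0.2, -2.3]
opening: 12.9
finger_force: 58.8
[ 505.20954719 -254.92437052  146.7310716 ] [1.79999321e+02 3.70297809e-02 1.69548847e+02]
wing [311.98744395 175.07264574] 1115 [ 442.87245014 -243.73196704] [63.4 -0.3 30.7]
mark [149.79518072 172.1626506 ] 332 [ 426.88435992 -335.93700317] [ 62.4 -93.9  56.7]
mark [476.1409396  171.98322148] 298 [ 460.91951762 -150.97020545] [62.4 94.2 56.7]
```

View pics/w7.png

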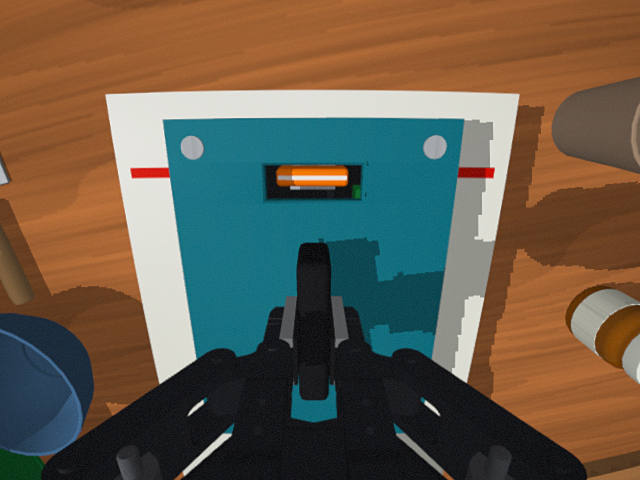

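The wing at (312,176) lies inside the slot, and both marks sit at 62.4 mm in tool x against 62.2 for the slot. I'll lower gently.

```bash
H="python3 -m handwheel"
$H '[[0.01,0,0.2,0],[0,0,0.2,0],[0,0,0.2,0],[0,0,0.2,0],[0,0,0,0]]' 
$H '[[0,0,0.1,0],[0,0,0.1,0],[0,0,0.07,0],[0,0,0,0],[0,0,0,0]]'
$H '[[0,0,0.05,0],[0,0,0.05,0],[0,0,0.04,0],[0,0,0,0],[0,0,0,0]]'
```

```text
t: 17.0
tcp_pos: [503.8, -255.0, 120.7]
ee_rot: [180.0, -0.1, 169.5]
wrist_force: [-0.5, 0.5, -2.1]
opening: 13.0
finger_force: 58.9
t: 17.42
tcp_pos: [504.8, -255.2, 114.6]
ee_rot: [-180.0, 0.0, 169.5]
wrist_force: [-1.9, 0.3, 5.4]
opening: 12.7
finger_force: 60.0
t: 17.83
tcp_pos: [504.8, -255.2, 111.0]
ee_rot: [-180.0, 0.0, 169.5]
wrist_force: [-3.2, 1.1, 8.2]
opening: 12.8
finger_force: 60.7
```

```bash
H="python3 -m handwheel"
$H '[[0,0,0.02,0],[0,0,0.01,0],[0,0,0,0],[0,0,0,0]]'
$H '[[0,0,0.02,0],[0,0,0.01,0],[0,0,0,0],[0,0,0,0]]'
```

```text
t: 18.17
tcp_pos: [504.8, -255.2, 110.9]
ee_rot: [-179.9, 0.1, 169.5]
wrist_force: [-5.9, 1.4, 20.2]
opening: 12.5
finger_force: 62.3
t: 18.5
tcp_pos: [504.8, -255.2, 110.9]
ee_rot: [-179.9, 0.1, 169.5]
wrist_force: [-10.7, 2.1, 31.0]
opening: 12.9
finger_force: 63.8
```

Force rises sharply with no further travel, so the cover is on the frame. I'll ease off slightly and check the fit numerically.

```bash
H="python3 -m handwheel"
$H '[[0,0,-0.02,0],[0,0,0,0],[0,0,0,0],[0,0,0,0],[0,0,0,0]]'
python3 - <<'E'
from h import *
c=cam('wrist'); s=telemetry.sense(); t=np.array(s['tcp_pos']); Rm=R.from_euler('xyz',s['ee_rot'],degrees=True).as_matrix()
f=lambda p,z:(Rm.T@(np.append(p,z)-t)).round(1)
for b in blob(c,(4,120,80),(18,255,255),116,(240,390,120,215),1): print('wing',b[0],b[1],f(b[2],116),[f(p,116)[:2].tolist() for p in b[3]])
for b in blob(c,(0,180,80),(3,255,255),90,(0,640,100,300),2): print('mark',b[0],b[1],b[2],f(b[2],90))
m=cv2.inRange(cv2.cvtColor(c['im'],cv2.COLOR_BGR2HSV),(85,100,40),(100,255,255))
_,l,st,_=cv2.connectedComponentsWithStats(m); i=np.argmax(st[1:,4])+1; h=cv2.convexHull(np.argwhere(l==i)[:,::-1].astype(np.int32))
print(cv2.approxPolyDP(h,10,True)[:,0].tolist())
n=cv2.connectedComponentsWithStats((m==0).astype(np.uint8)); u,v,w,hh,_=n[2][n[1][182,313]]
print('slot',u,v,w,hh,[f(px2w(c,q,96)[:2],96) for q in((u,v),(u+w,v+hh))])
E
```

```text
t: 18.92
tcp_pos: [504.8, -255.2, 110.9]
ee_rot: [-179.9, 0.1, 169.5]
wrist_force: [-8.1, 2.0, 25.4]
opening: 12.8
finger_force: 62.7
wing [312.20701169 186.63717307] 1797 [63.4 -0.2 -5.2] [[58.1, -18.0], [68.3, -17.6], [68.3, 17.1], [58.1, 17.5]]
mark [497.91388175 181.93701799] 778 [ 459.82340613 -157.65384875] [62.  87.8 20.7]
mark [127.8173456 182.4651774] 761 [ 428.07493994 -330.40166432] [ 61.7 -87.9  20.9]
[[463, 119], [431, 359], [197, 359], [164, 120]]
slot 265 164 97 38 [array([ 70.2, -21.1,  14.8]), array([53.2, 22.5, 14.8])]
```

```bash
python3 -c "
from station import order; print(order.hand_in())"
```

```text
the job is handed in; nothing more can be done
None
```

The job is handed in: I turned the fastener into line with the red marks, fitted the cover over its wing, and finished with the gripper still pressing it down on the frame with about 25 N, at about 19 s of the allowed 61 s.

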